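# Turn the tea tin over, lid down

## Task

Two tea tins lie on sloping wooden rests on the kitchen worktop; tins are kept lid-down there so that the loose lid stays tight, but one was put back lid-up. Pinch that tin between lid and bottom so the lid stays shut all the while, turn it over, and lay it back on its own rest, lid against the slope, squarely in its old place; then let go. Leave the other tin where it is.

Things in the scene. Friction and masses are not known exactly. Their poses are not given: they have to be found in the camera images.
- tin_mid (a point): Centre of the closed lid-up tin: rectangular steel tin with flat wooden lid, together 100 mm long (x), 70 wide (y), 46 thick (z, bottom to lid: tin 38, lid plate 8), 0.2 to 0.35 kg. At the start its x points down the 45 degree slope, away from the robot, its z up and away. It can be pinched lid to bottom at its upper end by fingers coming along its x.
- tin_mouth (a point): Point of the same steel tin at the centre of its open rim, 15 mm from tin_mid along the tin's z; same axes.
- lid_under (a point): The loose wooden lid of that tin: centre of the underside of its plate (100 x 70 x 8 mm, same outline as the tin), z towards its outer face. A plug 10 mm deep under it enters the mouth with 2 mm of play all round; nothing else holds it. Shut, this point meets tin_mouth.
- rest_seat (a point): Fixed wooden rest of that tin: the spot for a tin's centre, either way up, 125 mm over the worktop. x level, away from the robot; z up. A slope 86 mm wide falls at 45 degrees towards +x, with a 23 mm ledge at its foot. Only the lower 47 mm of the tin lie on it; the upper 53 mm, nearest the robot, stick out with 38 mm or more free below for a finger.
- tin2_mid (a point): Centre of the other tin, of the same look and size, already lid-down on a rest of the same kind at least 300 mm to one side: to be left alone. Its x points down its slope, z outward from the slope (here away from the lid).

How it is judged (in metres and radians):
At the end, for the whole second after the job is handed in: The tin lies still and released on its own rest, lid against the slope: centre within 20 mm of the seat point, its z axis 135 degrees from straight up (within 12), its width within 11 degrees of the rest's y axis, the lid shut (lid_under within 12 mm of tin_mouth) (distance between tin_mid and rest_seat below 0.02 m and angle between tin_mid's own z axis and vertical between 2.15 and 2.57 rad and angle between the y axis of tin_mid and the y axis of rest_seat, either way round below 0.2 rad and distance between lid_under and tin_mouth below 0.012 m and linear speed of each of tin, lid below 0.02 m/s); the robot touches nothing.
It fails at once if the lid comes open (more than 12 mm from the tin's mouth) (distance between lid_under and tin_mouth above 0.012 m).
It fails at once if the other tin is moved by more than 20 mm (distance of tin2_mid from where it was at the start of the episode above 0.02 m).
It also fails if it takes over 45 s, if anything falls off the work surface, if the arm or the gripper's body presses on something with over 40 N, if the wrist force passes 120 N, or if a joint passes its speed limit or range.

## Robot

A 6-joint arm with a two-finger parallel gripper is mounted at the origin on the work surface. World frame = base frame: x ahead of the robot, y to its left, z up, the work surface at z = 0. Lengths are in mm, angles in rad, forces in N, time in s.
With the tool pointing down it reaches from about 350 to 975 mm from the base axis. Payload 7.1 kg.
Tool frame: the origin (TCP) lies on the front face of the gripper's body, between the roots of the fingers; the fingertips stand 80 mm ahead of it and the grasp point (between the pads) lies 61 mm ahead of it (env.tips_ahead is the distance from the TCP to the fingertips, in mm); z points along the fingers, y is the direction in which the jaws open and shut (so a half turn about z gives the same grasp; the last joint's range is limited). The gripper opens to 88 mm and grips with 3 to 60 N. Pads are 20 mm wide; open, the fingers measure 115 mm over their backs; the gripper's body (75 mm by 178 mm) begins 61 mm behind the grasp point.
Start: joints at [1.258, 0.423, 1.63, -0, 1.089, -0.019], TCP at [180.963, 598.212, 302.675] pointing down, gripper open.
Joint ranges: [-3, 3], [-0.9, 2.11], [0.09, 2.58], [-1.31, 4.45], [0.11, 2.69], [-2.54, 2.54]. Speed limits (rad/s): [2.39, 2.39, 3.01, 3.14, 3.14, 3.14].

## Interface

Orientations are given as a unit quaternion [x, y, z, w].
In Python, from station import env, set_gripper, viewer, workorder gives the robot as it stands. Calls block until the motion is done:
- env.reach(position, orientation): joint-space move of the TCP to a pose.
- env.move_l(position, rot=None, rate=150, f_stop=None): straight line of the TCP; rot=None keeps the orientation; rate is the mean speed in mm/s. With f_stop (N) it stops when the force on the tool has changed by that much, and returns True; else False.
- env.move_joints(angles): joint-space move.
- set_gripper(opening): finger opening in mm; the grip force is fixed at half the most; returns when the fingers have stopped.
- env.hold(seconds).
- env.ik(position, orientation): joint angles nearest the present ones, or None.
- env.read_state(): the state.
- viewer.camera(name): name is "scene" or "side" or "wrist"; returns the picture (420x560x3 uint8, blue, green, red); there is no depth.
- viewer.camera_params(name): a dict with "fx", "fy", "cx", "cy" (pixels), "pose" (4x4, takes a point from camera to world coordinates); the wrist camera has in their place "tool_from_camera" (4x4, takes a point from camera to tool coordinates, whose origin is the TCP and whose axes are the flange's). Camera axes: x right, y up, looking along -z (the intrinsics and any distortion apply to the point x, -y, -z); pixel columns grow to the right and rows downward; lengths in mm; the calibration is good to about 2 mm. A picture is of the moment at which its call begins: read the wrist's pose just before it. camera_params takes no time and is no camera call.
A pose or a line that the arm cannot do raises env.IKError and nothing moves.
- workorder.sign_off(): hands the job in, once; it reports no verdict.
The state is a dict: "time_s": time; "qpos": joint angles; "dq": joint speeds; "tau": joint torques, N m; "tool_pos": TCP position; "orientation": TCP orientation; "force": force on the tool from outside, world axes, zero at the start; "wrist_torque": the same for the moment, N m; "width": finger opening in mm.
Only numpy, scipy, OpenCV 4.12 (cv2) and the standard library are available. Lean on these libraries where they do the work, as an engineer would, in place of code of your own. Each camera call takes 0.05 s, during which the arm holds its last target. There are 200 camera calls.

## Working session

There is one attempt and no reset: what is moved stays moved. The work goes in short steps, each a Python script; the robot and the scene stay as the last script left them, time stands still between calls to the robot, and variables do not carry over. Pictures are saved under pics/ and viewed, about 8 in all and at most 12, crops included, and the job is handed in when it is done.

```bash
ls; mkdir -p pics; python3 - <<'E'
from station import env, viewer
import cv2
for n in ["scene","side"]:
    cv2.imwrite(f"pics/{n}0.png",viewer.camera(n))
    p=viewer.camera_params(n); print(n,{k:(v.tolist() if hasattr(v,'tolist') else v) for k,v in p.items()})
print(viewer.camera_params("wrist"))
print(env.read_state())
E
```

```text
pics
scene {'fx': 379.60193751531824, 'fy': 379.60193751531824, 'cx': 276.9549819700742, 'cy': 211.96981008979571, 'pose': [[-0.8790840450756978, -0.3573379280269489, 0.31546924871808835, 812.7602177619231], [0.47632631628134364, -0.6835537192955796, 0.5530529389263065, 370.6628644962376], [0.01801338699949053, 0.6364463198342706, 0.7711106275095808, 653.8544120789365], [0.0, 0.0, 0.0, 1.0]]}
side {'fx': 425.8500505297588, 'fy': 425.8500505297588, 'cx': 277.6800061772766, 'cy': 212.7654138683102, 'pose': [[0.7496867807476666, 0.4732234060150377, -0.4626330498048393, 261.1302389215287], [-0.661698452642901, 0.5241920013549917, -0.5360763970605674, -403.6132459171491], [-0.011175354231109212, 0.708012961544473, 0.7061110095040539, 687.499744408093], [0.0, 0.0, 0.0, 1.0]]}
{'fx': 345.721081738304, 'fy': 345.721081738304, 'cx': 281.8347160881749, 'cy': 208.8745671482395, 'tool_from_camera': array([[-8.38717898e-04,  9.55726519e-01,  2.94255191e-01,
         8.20507561e+01],
       [ 9.99999529e-01,  9.45016224e-04, -2.19060073e-04,
         2.33018621e-01],
       [-4.87437450e-04,  2.94254869e-01, -9.55726862e-01,
        -8.23993829e+01],
       [ 0.00000000e+00,  0.00000000e+00,  0.00000000e+00,
         1.00000000e+00]])}
{'time_s': 0.1, 'qpos': array([ 1.25801984e+00,  4.23730283e-01,  1.63061557e+00, -2.80685837e-05,
        1.08860000e+00, -1.90016148e-02]), 'dq': array([-0.00045576, -0.00121333, -0.00109474,  0.00040151,  0.00102416,
       -0.00011273]), 'tau': array([ 7.42080829e-04, -5.45616925e+01, -2.74324071e+01,  6.44903909e-02,
        1.88863452e-02, -1.08538296e-05]), 'tool_pos': array([180.83941827, 597.85163384, 301.99989203]), 'orientation': array([ 1.46353322e-01,  9.89232150e-01, -6.69364047e-04, -9.94673975e-05]), 'force': array([-0.5291099 , -0.04658831,  0.00578078]), 'wrist_torque': array([-0.0270725 , -0.02821453,  0.03957154]), 'width': 87.97832729446623}
```

View pics/scene0.png

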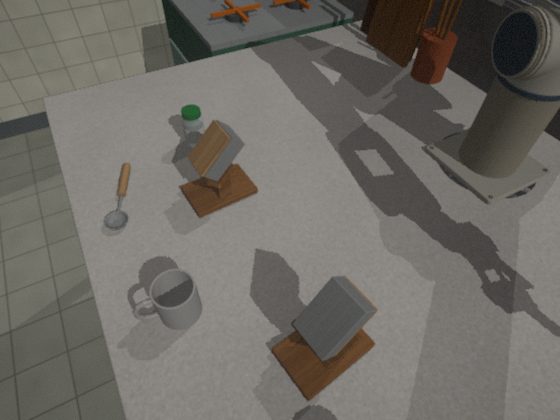

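View pics/side0.png

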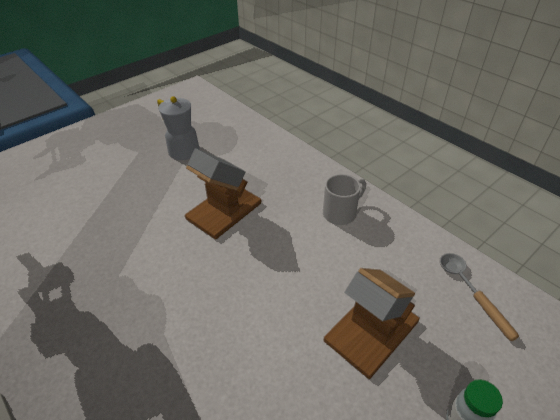

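The lid-up tin shows its wooden lid on top at about (213,150) in scene and (380,293) in side. The other tin, steel side out, is at (335,318) in scene. I'll enlarge the target.

```bash
python3 - <<'E'
import cv2,numpy as np
a=cv2.imread("pics/scene0.png")[95:220,165:270]; b=cv2.imread("pics/side0.png")[255:375,315:425]
r=lambda i:cv2.resize(i,(400,580 if 0 else int(i.shape[0]*400/i.shape[1])),interpolation=cv2.INTER_CUBIC)
a,b=r(a),r(b);h=max(len(a),len(b));f=lambda i:np.pad(i,((0,h-len(i)),(0,0),(0,0)))
o=np.hstack([f(a),f(b)]);o=cv2.convertScaleAbs(o,alpha=1.5,beta=10);cv2.imwrite("pics/crop1.png",o);print(o.shape,400/105,400/110)
E
```

```text
(476, 800, 3) 3.8095238095238093 3.6363636363636362
```

View pics/crop1.png

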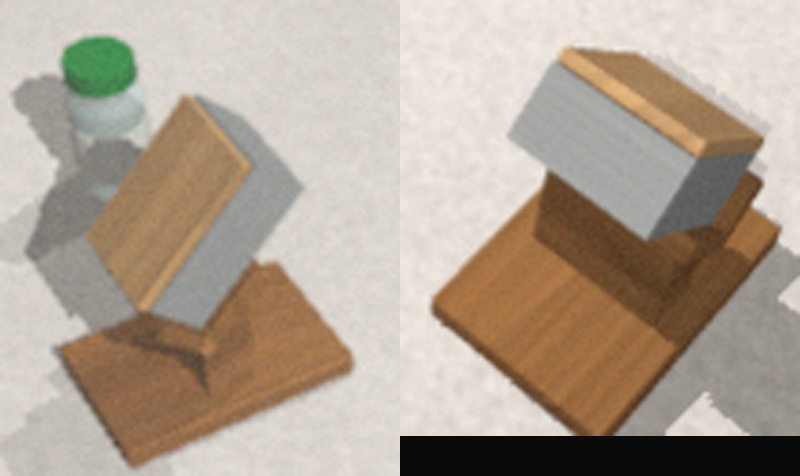

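```bash
cat > fit.py <<'E'
import numpy as np
from scipy.optimize import least_squares
from scipy.spatial.transform import Rotation as R
from station import viewer
P={n:viewer.camera_params(n) for n in("scene","side")}
def proj(n,X):
    p=P[n];T=np.linalg.inv(np.array(p["pose"]));c=X@T[:3,:3].T+T[:3,3]
    return np.c_[p["cx"]+p["fx"]*c[:,0]/-c[:,2],p["cy"]-p["fy"]*c[:,1]/-c[:,2]]
def axes(yaw): return R.from_euler('z',yaw)*R.from_euler('y',np.pi/4)
E
python3 - <<'E'
from fit import *
sc=[(185,95,-50,-35,23),(250,165,-50,35,23),(140,310,50,35,23),(88,238,50,-35,23),(303,187,-50,35,-23),(203,328,50,35,-23)]
sd=[(565,47,-50,35,23),(509,133,-50,35,-23),(650,240,-50,-35,-23),(558,65,-50,35,15),(697,157,-50,-35,15),(765,138,50,-35,23)]
sc=np.array(sc,float);sd=np.array(sd,float)
us=sc[:,:2]/(400/105)+[165,95]; ud=(sd[:,:2]-[400,0])/(400/110)+[315,255]
def res(v,full=False):
    r=R.from_euler('zyx',[v[3],v[4],v[5]])
    f=lambda m:r.apply(m[:,2:])+v[:3]
    return np.r_[(proj("scene",f(sc))-us).ravel(),(proj("side",f(sd))-ud).ravel()]
s=least_squares(res,[500,-100,125,0,np.pi/4,0],x_scale=[100,100,100,1,1,1],loss='soft_l1')
print(s.x,s.fun.reshape(-1,2).round(1))
s=least_squares(lambda w:res([*w[:2],125,w[2],np.pi/4,0]),[500,-100,0],x_scale=[100,100,1],loss='soft_l1')
print(s.x,s.fun.reshape(-1,2).round(1))
E
```

```text
[ 6.31958775e+02 -2.17765016e+02  1.21804582e+02  1.47078143e-01
  8.14491861e-01 -1.19839404e-01] [[-2.6 -1.5]
 [-2.7 -0.9]
 [-0.4  0.9]
 [-1.9 -0.1]
 [-1.1 -0.5]
 [-0.8  0.3]
 [-1.2 -0.1]
 [-1.   2.2]
 [-0.4 -0. ]
 [-2.  -0.5]
 [ 0.2  0.3]
 [-1.5  0.9]]
[ 6.31463306e+02 -2.15870754e+02  1.08638047e-01] [[-1.7 -2.2]
 [-2.8 -4.1]
 [-1.  -1.1]
 [-1.4 -0.3]
 [-0.8 -1.8]
 [-0.9  0.1]
 [-0.1 -0.9]
 [-1.6  0.1]
 [-2.3  0.9]
 [-1.2 -1.5]
 [-0.1  2.6]
 [-2.7 -0.6]]
```

```bash
cat >> fit.py <<'E'
def tool(yaw,s): # s=+1: tool y = tin z(start), -1: opposite
    A=axes(yaw).as_matrix(); z=A[:,0]; y=s*A[:,2]; x=np.cross(y,z)
    return R.from_matrix(np.c_[x,y,z])
def tcp(mid,yaw,back): return np.array(mid)-back*axes(yaw).as_matrix()[:,0]
E
python3 - <<'E'
from fit import *
from station import env
m=[631.5,-217,124];yaw=.12
for s in(1,-1):
    for off in ([0,0,0],[-50,0,150],[-120,60,120]):
        for b in(90,200): print(s,off,b,np.round(x,2) if (x:=env.ik(tcp(m,yaw,b)+off,tool(yaw,s).as_quat())) is not None else None)
E
```

```text
1 [0, 0, 0] 90 [-0.57  0.52  2.06  1.75  0.47 -2.3 ]
1 [0, 0, 0] 200 [-0.68  0.3   2.15  1.43  0.54 -2.04]
1 [-50, 0, 150] 90 [-0.63  0.19  2.07  1.14  0.56 -1.65]
1 [-50, 0, 150] 200 [-0.77 -0.02  2.09  0.93  0.76 -1.48]
1 [-120, 60, 120] 90 [-0.6   0.11  2.27  1.34  0.5  -1.87]
1 [-120, 60, 120] 200 [-0.79 -0.15  2.28  0.98  0.73 -1.57]
-1 [0, 0, 0] 90 [-0.57  0.52  2.06  1.75  0.47  0.84]
-1 [0, 0, 0] 200 [-0.68  0.3   2.15  1.43  0.54  1.11]
-1 [-50, 0, 150] 90 [-0.63  0.19  2.07  1.14  0.56  1.49]
-1 [-50, 0, 150] 200 [-0.77 -0.02  2.09  0.93  0.76  1.66]
-1 [-120, 60, 120] 90 [-0.6   0.11  2.27  1.34  0.5   1.28]
-1 [-120, 60, 120] 200 [-0.79 -0.15  2.28  0.98  0.73  1.57]
```

```bash
python3 - <<'E'
from fit import *
from station import env
import cv2
m=[631.5,-217,124];yaw=.12
env.move_l([181,598,420],rate=300)
q=tool(yaw,-1).as_quat()
env.reach(tcp(m,yaw,200)+[-30,0,120],q)
env.move_l(tcp(m,yaw,200),rate=250)
s=env.read_state(); img=viewer.camera("wrist")
np.savez("w1.npz",p=s["tool_pos"],q=s["orientation"]); print(s["time_s"],s["tool_pos"],tcp(m,yaw,200))
cv2.imwrite("pics/w1.png",cv2.convertScaleAbs(img,alpha=1.4))
E
```

```text
4.3917 [ 491.39824923 -233.71505064  265.45607276] [ 491.09565623 -233.92986271  265.42135624]
```

View pics/w1.png

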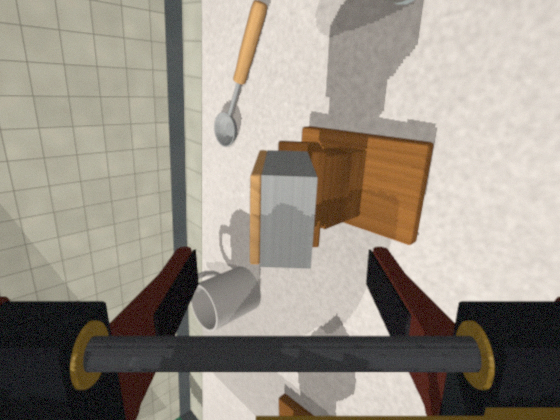

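The wrist view shows the tin's upper end: lid edge at the left (251,178)–(250,262), steel bottom edge at the right (318,178)–(312,268). The far corners are at (262,151) and (313,151). Next I refit with all three views.

```bash
python3 - <<'E'
from fit import *
sc=[(185,95,-50,-35,23),(250,165,-50,35,23),(140,310,50,35,23),(88,238,50,-35,23),(303,187,-50,35,-23),(203,328,50,35,-23)]
sd=[(565,47,-50,35,23),(509,133,-50,35,-23),(650,240,-50,-35,-23),(558,65,-50,35,15),(697,157,-50,-35,15),(765,138,50,-35,23)]
wr=[(251,178,-50,-35,23),(250,262,-50,35,23),(261,175,-50,-35,15),(259,264,-50,35,15),(318,178,-50,-35,-23),(312,268,-50,35,-23),(262,151,50,-35,23),(313,151,50,-35,-23)]
sc,sd,wr=[np.array(a,float) for a in(sc,sd,wr)]
us=sc[:,:2]/(400/105)+[165,95]; ud=(sd[:,:2]-[400,0])/(400/110)+[315,255]
w=np.load("w1.npz");P["wrist"]=dict(viewer.camera_params("wrist"));T=np.eye(4);T[:3,:3]=R.from_quat(w["q"]).as_matrix();T[:3,3]=w["p"]
P["wrist"]["pose"]=T@P["wrist"]["tool_from_camera"]
def res(v,k=1.):
    r=R.from_euler('zyx',v[3:]);f=lambda m:r.apply(m[:,2:])+v[:3]
    return np.r_[k*(proj("scene",f(sc))-us).ravel(),k*(proj("side",f(sd))-ud).ravel(),(proj("wrist",f(wr))-wr[:,:2]).ravel()]
for k in(1,.3,0):
  s=least_squares(lambda w:res([*w[:4],np.pi/4,0],k),[630,-217,124,.1],x_scale=[100,100,100,1],loss='soft_l1');print(k,s.x)
  print(s.fun.reshape(-1,2).round(1).tolist() if k==1 else s.fun.reshape(-1,2)[12:].round(1).tolist())
s=least_squares(res,[630,-217,124,.1,.78,0],x_scale=[100,100,100,1,1,1],loss='soft_l1');print(s.x)
E
```

```text
1 [ 6.32602258e+02 -2.16012595e+02  1.22000701e+02  5.56383147e-02]
[[-1.0, -1.0], [-3.2, -1.3], [-2.4, 0.1], [-1.7, -0.4], [-1.1, 0.8], [-2.3, 1.2], [-0.8, -1.1], [-2.1, -0.2], [-3.9, 0.5], [-1.8, -1.7], [-1.8, 2.3], [-1.4, 1.2], [2.6, -5.6], [-1.8, 1.5], [4.2, -1.7], [-0.1, 0.3], [2.3, -0.1], [-2.8, 0.1], [-0.5, -1.9], [-3.8, 2.1]]
0.3 [ 6.33632718e+02 -2.15926624e+02  1.21024697e+02  3.60352298e-02]
[[2.5, -4.4], [-1.7, 1.4], [4.1, -0.5], [-0.1, 0.1], [1.9, 1.0], [-3.2, -0.1], [-0.5, -3.1], [-3.8, 0.9]]
0 [ 6.35058781e+02 -2.15131434e+02  1.19687127e+02  3.19119752e-02]
[[2.6, -3.8], [-1.5, 1.1], [4.1, 0.1], [-0.1, -0.2], [1.4, 1.6], [-3.7, -0.5], [-0.5, -2.9], [-4.1, 1.1]]
[ 6.30897060e+02 -2.16590370e+02  1.21500176e+02  1.01858039e-01
  8.23108548e-01 -7.82153638e-02]
```

```bash
python3 - <<'E'
from fit import *
def back(n,uv,z):
    p=P[n];T=np.array(p["pose"]);d=T[:3,:3]@[(uv[0]-p["cx"])/p["fx"],-(uv[1]-p["cy"])/p["fy"],-1];return T[:3,3]+d*(z-T[2,3])/d[2]
sc=np.array([(60,350),(275,262),(352,358),(133,460)])/(400/105)+[165,95]
sd=np.array([(35,300),(190,432),(380,228)])/(400/110)+[315,255]
w=np.load("w1.npz");P["wrist"]=dict(viewer.camera_params("wrist"));T=np.eye(4);T[:3,:3]=R.from_quat(w["q"]).as_matrix();T[:3,3]=w["p"]
P["wrist"]["pose"]=T@P["wrist"]["tool_from_camera"]
wr=np.array([(305,128),(434,143),(416,238)])
for n,u in(("scene",sc),("side",sd),("wrist",wr)):
    X=np.array([back(n,a,12) for a in u]);d=np.roll(X,-1,0)-X;print(n,X.round(0)[:,:2].tolist(),np.degrees(np.arctan2(d[:,1],d[:,0])).round(1),np.linalg.norm(d,axis=1).round())
E
```

```text
scene [[711.0, -258.0], [564.0, -269.0], [557.0, -171.0], [703.0, -158.0]] [-175.9   93.6    5.2  -85.5] [148.  98. 146. 101.]
side [[561.0, -175.0], [567.0, -266.0], [716.0, -261.0]] [-86.8   1.9 150.9] [ 91. 150. 177.]
wrist [[711.0, -259.0], [560.0, -272.0], [555.0, -181.0]] [-175.2   93.4  -26.8] [151.  91. 174.]
```

```bash
python3 - <<'E'
from fit import *
from station import env,set_gripper
import cv2
m=[632,-216,124];yaw=.068
q=tool(yaw,-1).as_quat()
env.move_l(tcp(m,yaw,200),rot=q,rate=100)
print(env.move_l(tcp(m,yaw,92),rate=80,f_stop=8))
s=env.read_state();print(s["force"],s["tool_pos"])
set_gripper(30)
s=env.read_state();print(s["time_s"],s["force"],s["wrist_torque"],s["width"],s["tool_pos"],tcp(m,yaw,92),s["orientation"],q)
np.savez("g.npz",p=s["tool_pos"],q=s["orientation"])
cv2.imwrite("pics/w2.png",cv2.convertScaleAbs(viewer.camera("wrist"),alpha=1.5))
E
```

```text
False
[-0.84970757  0.2328227   0.71253029] [ 566.96141716 -220.48405218  189.36223045]
6.9167 [-0.4296924  -1.24018357  0.67475162] [ 0.07502068  0.29582356 -0.00189166] 45.790015728640086 [ 567.09888039 -220.44302955  189.06190787] [ 567.09652262 -220.42025164  189.05382387] [ 0.67509664 -0.63070648  0.26125668 -0.27964052] [ 0.67511121 -0.63069663  0.2612431  -0.27964022]
```

View pics/w2.png

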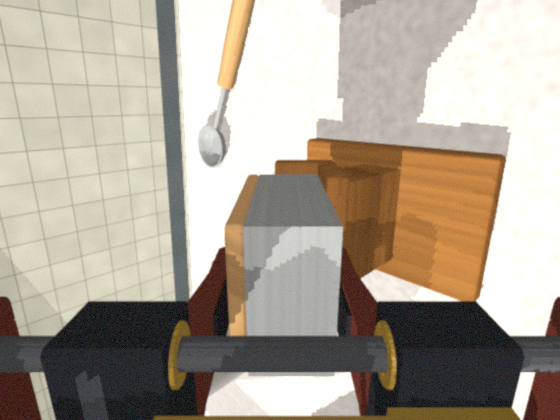

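The grip reads 45.8 mm. The tin's near edge at row 226 and far edge at row 175 match a square, centred hold (offset near 0). Next I lift along the slope normal, check, and roll 180° with joint 6.

```bash
python3 - <<'E'
from fit import *
from station import env
import cv2
g=np.load("g.npz");n=axes(.068).as_matrix()[:,2]
env.move_l(g["p"]+60*n,rate=60)
s=env.read_state();print(s["force"],s["width"])
env.move_l(g["p"]+60*n+[-70,0,110],rate=120)
q=env.read_state()["qpos"].copy();print(q.round(2))
for k in range(4):
    q[5]-=np.pi/4; env.move_joints(q)
s=env.read_state();print(s["time_s"],s["force"],s["width"],s["qpos"].round(2))
cv2.imwrite("pics/w3.png",cv2.convertScaleAbs(viewer.camera("wrist"),alpha=1.5))
E
```

```text
[ 0.16611182  0.33316508 -3.00253422] 45.46241312136456
[-0.57  0.19  2.05  1.12  0.49  1.59]
12.45 [-0.16027768 -0.07901403 -3.07967359] 45.949951389401726 [-0.57  0.19  2.05  1.12  0.49 -1.55]
```

View pics/w3.png

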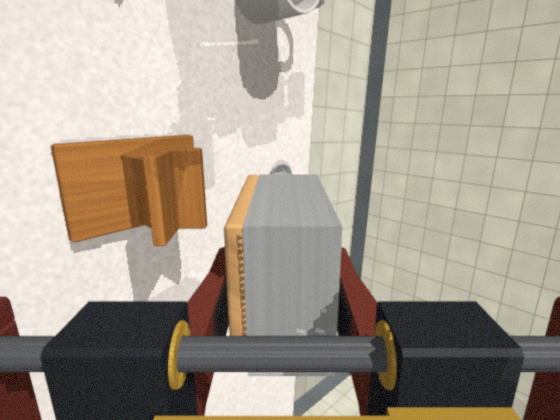

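The tin is unmoved in the hand (edges still at rows 226 and 175) and the lid is shut at the left. Now I lay it back.

```bash
python3 - <<'E'
from fit import *
from station import env
g=np.load("g.npz");A=axes(.068).as_matrix();n=A[:,2];t=g["p"]-2*A[:,0]
q=tool(.068,1).as_quat()
env.move_l(t+60*n,rot=q,rate=120)
env.move_l(t+15*n,rate=80);env.hold(.3)
print(env.read_state()["force"])
print(env.move_l(t-3*n,rate=20,f_stop=5))
env.hold(.3)
s=env.read_state();d=(s["tool_pos"]-g["p"])@A;print(s["time_s"],d,s["force"],s["wrist_torque"],s["width"])
import cv2;a=viewer.camera("scene")[95:220,165:270];b=viewer.camera("side")[255:375,315:425]
r=lambda i:cv2.resize(i,(400,455),interpolation=cv2.INTER_CUBIC)
cv2.imwrite("pics/p1.png",cv2.convertScaleAbs(np.hstack([r(a),r(b)]),alpha=1.5))
E
```

```text
[ 0.1231279  -0.44287454 -3.52247411]
True
15.75 [-2.0037292   0.02340601  0.01952667] [-1.92812551 -1.02101466  5.65202717] [-0.16437574 -0.30116199 -0.06195609] 45.69831972542277
```

View pics/p1.png

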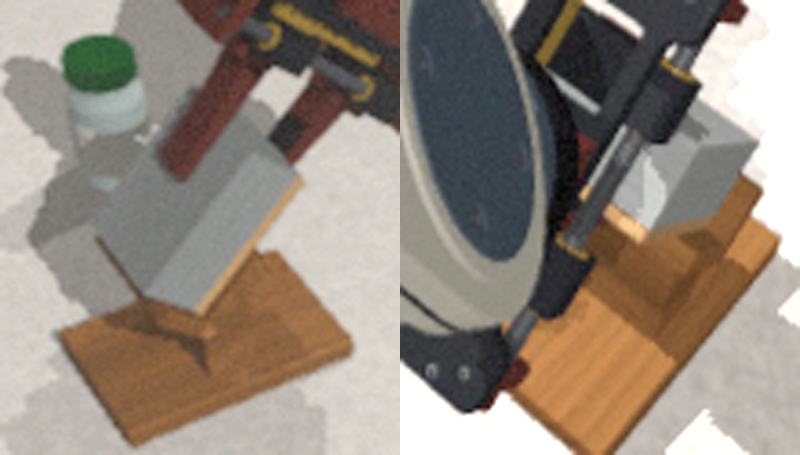

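Contact came within 0.02 mm of the original seating height, with the lid on the slope side. I'll nudge it down to the ledge, release and retreat.

```bash
python3 - <<'E'
from fit import *
from station import env,set_gripper
A=axes(.068).as_matrix()
p=env.read_state()["tool_pos"]
print(env.move_l(p+2.5*A[:,0],rate=10,f_stop=8))
set_gripper(70);env.hold(.3)
p=env.read_state()["tool_pos"];print(env.read_state()["force"],env.read_state()["width"])
env.move_l(p-120*A[:,0],rate=100)
env.move_l(p-120*A[:,0]+[-80,0,150],rate=200)
s=env.read_state();print(s["time_s"],s["force"])
import cv2;a=viewer.camera("scene")[95:220,165:270];b=viewer.camera("side")[255:375,315:425]
r=lambda i:cv2.resize(i,(400,int(i.shape[0]*400/i.shape[1])),interpolation=cv2.INTER_CUBIC)
a=r(a);b=r(b);b=np.pad(b,((0,len(a)-len(b)),(0,0),(0,0)))
cv2.imwrite("pics/p2.png",cv2.convertScaleAbs(np.hstack([a,b]),alpha=1.5))
E
```

```text
True
[ 0.16864198 -0.21061866  0.44961707] 70.02952187014687
19.2917 [-0.43716177  0.65111596 -0.55098851]
```

View pics/p2.png

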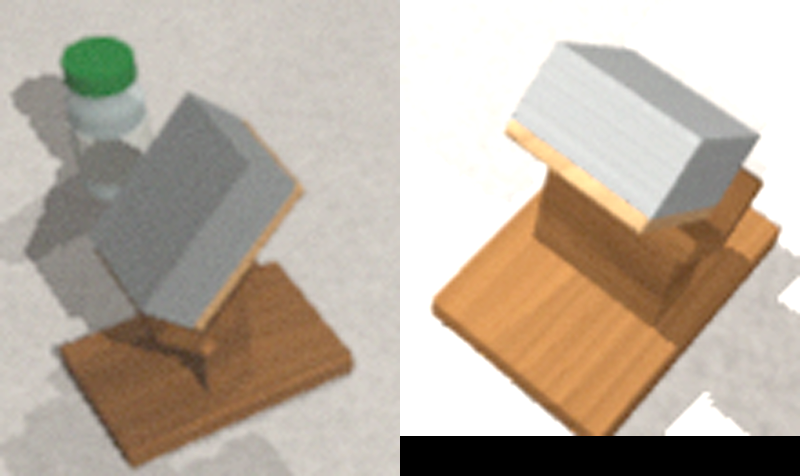

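The tin lies lid-down on its rest. Its corners, scene (187,93), (247,160), (302,190) and side (643,230), (510,130), are within about 10 crop pixels of the originals, roughly 5 mm. The lid is flush, so I'm handing in.

```bash
python3 -c "
from station import workorder,env
env.hold(.5);print(workorder.sign_off(),env.read_state()['time_s'])"
```

```text
the job is handed in; nothing more can be done
the job is handed in; nothing more can be done
```

The lid-up tin is turned over and lies lid against the slope on its own rest, and the job is handed in. The robot's clock read 19.3 s just before the last hold, well inside the 45 s limit.

**What I did:** I pinched the tin lid to bottom at its upper end (46 mm opening). I lifted it off the slope, rolled it 180° with the last joint, and laid it back at the recorded grasp pose. Then I nudged it down to the ledge, let go and backed away.

**Last checks:**
- **Seating:** while laying it back, contact came within 0.1 mm of the original height above the slope.
- **Place:** in the final scene and side pictures the tin's corners are within about 5 mm of where they were at the start. The lid looks flush and the gripper is clear.
- **Forces:** wrist force was near zero after release.

**Disagreements:** my pose fits left errors of up to about 5 pixels. They put the tin's centre at roughly 120–122 mm height rather than the stated 125 mm, and the wrist view showed the tin about 6 mm further into the fingers than planned. Placing relative to the grasp pose avoids these errors. I did not measure the other tin again at the end; the arm passed above it early on and reported no contact.

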